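Hang the filter cover on the dust extractor and press it home

TASK

Put the blue cover back on the tilted dust extractor: hang its grooved edge over the steel bar at the top of the box and let go, so that its lower edge rests proud on the two yellow rollers. Then press the lower edge down past the rollers until both lower corners have clicked in and the cover lies flush on the rim all round, without ramming it. Leave the goggles, jar, file and brush where they are.

Things in the scene. Friction and masses are not known exactly. Their poses are not given: they have to be found in the camera images.
- extractor: Dust extractor standing fixed on the bench, about 210 mm wide (y), 200 mm deep (x), 155 mm high: a white open box on a grey stand, its mouth sloping 35 degrees down towards its front (-x), with a pleated filter inside and a black duct stub behind. Origin: on the bench under the mouth's centre; z up; the mouth faces -x and up.
- seat: Tilted white box of the extractor. Origin: mouth's centre in the rim plane, 105 mm up; x up the slope (35 degrees above level), y across, z square to the mouth, outwards. Rim (z = 0): 144 mm wide, x = -74 to +48, walls 10 mm, inside 37 mm deep. Steel bar along y at x = 63, z = -5 mm.
- roller_l (a point): Centre of the yellow spring roller (18 mm diameter, 16 mm long, axis up the slope) beside the lower left corner: x = -55, y = 81, z = 11 mm on the seat. It reaches 3 mm over the cover's side edge, yields outwards when the cover's corner is pushed down on it with about 6 to 10 N, and snaps over the cover's top face once it is past.
- roller_r (a point): The same roller beside the lower right corner, at y = -81 mm on the seat. On both sides the catch brackets reach y = +-104, z = 22 mm, with flared steel cheeks at x = -32 (faces at y = +-77, to z = 33) that guide the cover's sides.
- bar_mid (a point): Middle of the steel bar (10 mm diameter, 124 mm free length, horizontal along the seat's y) at the upper edge of the box, 137 mm above the bench.
- cover: Blue metal cover, 148 (x) by 150 (y) by 5 mm, about 0.3 kg, flat on the bench, handle up. Origin: under the handle, level with its lips' feet; plate underside at z = 12, top at 17 mm. A 100 mm wide rib, 12 mm deep, crosses at x = -54. Home, its origin is at (0, 0, -12 mm) in the seat's frame, axes parallel; hung on the bar and rollers its lower (-x) edge is about 17 mm proud, 8 degrees open.
- cover_handle (a point): Centre of the handle's grip bar: 14 mm thick (x), 86 mm long (y), 14 mm high, 46 mm above the cover's origin, 29 mm above the plate's top; on two posts at y = +-37 mm.
- cover_groove (a point): Centre of the bar when it lies in the groove: on the cover at x = 62.7, y = 0, z = 7 mm, 5 mm below the plate. The groove, open below, lies between two lips (110 mm wide, 4 mm thick, 12 mm deep) along the +x edge and is 14.5 mm wide.
- cover_left (a point): Underside of the plate below the yellow press mark near the cover's lower +y corner (x = -55, y = 45, z = 12 mm on the cover); at height 0 in the seat's frame when home. The mark itself is 5 mm above.
- cover_right (a point): The same near the lower -y corner (x = -55, y = -45, z = 12 mm).
- goggles: Safety goggles with blue frame, 155 mm wide, 110 mm deep, 58 mm high; leave alone.
- compound_jar: Jar of polishing compound, 60 mm diameter, 60 mm high; leave alone.
- file: Hand file with a wooden handle, 215 mm long, lying flat, 22 mm high; leave alone.
- brush: Bench brush, 180 mm long, lying flat; leave alone.
There are look-alikes about, which are no part of the job. Leave any pink or red look-alike of the cover alone.

How it is judged:
By the outcome, as a careful person would: the job done as asked, in the order asked, and still so for the second after the job is handed in, with the robot touching nothing.
It also fails if it takes over 51 s, if anything falls off the work surface, if the arm or the gripper's body presses on something with over 40 N, if the wrist force passes 120 N, or if a joint passes its speed limit or range.

ROBOT

A 6-joint arm with a two-finger parallel gripper is mounted at the origin on the work surface. World frame = base frame: x ahead of the robot, y to its left, z up, the work surface at z = 0. Lengths are in mm, angles in rad, forces in N, time in s.
With the tool pointing down it reaches from about 400 to 925 mm from the base axis. Payload 12.5 kg.
Tool frame: the origin (TCP) lies midway between the tips of the shut fingers; the grasp point (between the pads) lies 19 mm behind it; z points along the fingers, y is the line along which they close (so a half turn about z gives the same grasp; the last joint's range is limited). The gripper opens to 95 mm and grips with 3 to 60 N. Pads are 20 mm wide; open, the fingers measure 119 mm over their backs; the gripper's body (75 mm by 180 mm) begins 59 mm behind the grasp point.
Start: joints at [-1.422, 0.491, 1.559, -0, 1.092, -0.106], TCP at [157.555, -604.833, 214.661] pointing down, gripper open.
Joint ranges: [-3.1, 3.1], [-0.84, 2.19], [0.05, 2.79], [-1.13, 4.28], [0.06, 2.93], [-2.69, 2.69]. Speed limits (rad/s): [2.22, 2.22, 2.79, 3.14, 3.14, 3.14].

INTERFACE

Orientations are given as [roll, pitch, yaw] about the fixed x, y, z axes, in that order (R = Rz(yaw) Ry(pitch) Rx(roll)).
In Python, from cell import env gives the robot as it stands.
- The arm moves only by the tool carry_out, never from a script. Its argument "series" is a list of rows, each a list of 4 numbers: the shift along the world's x, y, z normalised to -1 to 1, where 1 is 5 cm, then the turn about the world's z normalised to -1 to 1, where 1 is 6 degrees. In form: [[x, y, z, turn], ...]. A call has exactly 5 rows; each row shifts and turns the commanded pose from where the row before left it; what a row does not reach is not made up. A row lasts 1/10 s, in which the tool goes at most 50 mm and 8.59 degrees, less where a joint would pass 70% of its speed; a pose out of reach is approached as far as the arm can. A call with a number of a shift or a turn outside -1 to 1 is refused whole. A call with a gripper value outside its range is refused whole. "fingers" is the closure, from -1 (fully open) to 1 (shut), set as the call begins (left out, the last holds). The fingers move at their own pace and stop on an object; the grip force is fixed at half the most. Time passes only in rows, so rows that do not move let the fingers close, or fill a call up. It gives the time, the measured TCP pose, the force, the opening and the grip force at its end, in the units of the state.
- env.state(): the state, without advancing time (a new reading comes with each control period).
- env.read_camera(name): name is "side" or "top"; returns the picture (400x640x3 uint8, red, green, blue); there is no depth.
- env.calibration(name): a dict with "K" (3x3 intrinsics, pixels), "dist" ([k1, k2, p1, p2, k3] as OpenCV has them; the pictures are not rectified), "pose" (4x4, takes a point from camera to world coordinates). Camera axes: x right, y down, z forward; pixel columns grow to the right and rows downward; lengths in mm; the calibration is good to about 2 mm. A picture is of the moment at which its call begins. calibration takes no time and is no camera call.
- env.job_done(): hands the job in; it is judged then, once.
Trained networks look in the newest picture that a camera, given by its name, has taken for a name from the list of things; names that differ only in an ending like _2 or _b are one class to them, and where a whole thing is asked for, a point or a joint stands for the part that bears it (a point fixed in the world has none). Each returns a list of dicts, best first, with "conf" (0 to 1); they miss things now and then, are a little off and sometimes report something else, mostly with a low value. They report only what shows in the picture. A call takes as long as a camera call. They do not tell look-alikes from the thing itself.
- env.look_for(camera, label): "position" ([row, column] as shares, 0 to 1, of the picture: columns of its width, rows of its height, amid what is visible of it).
The state is a dict: "t": time; "joints": joint angles; "qvel": joint speeds; "tau": joint torques, N m; "eef_pos": TCP position; "tcp_rot": TCP orientation; "ft_force": force on the tool from outside, world axes, zero at the start; "moment": the same for the moment, N m; "opening": opening from 0.0 (shut) to 1.0 (fully open); "grip_force": force on a finger pad.
Only numpy, scipy, OpenCV 4.12 (cv2) and the standard library are available. Lean on these libraries where they do the work, as an engineer would, in place of code of your own. Each camera call takes 0.05 s, during which the arm holds its last target. There are 200 camera calls.

## Working session

There is one attempt and no reset: what is moved stays moved. The work goes in short steps, Python scripts to look and compute and a tool call to move; the robot and the scene stay as the last step left them, time stands still between calls to the robot, and variables do not carry over. Pictures are saved under pics/ and viewed, at most 10 in all, crops included, and the job is handed in when it is done.

Besides the shell and the picture viewer there is one more tool, called after "Emit:" by a JSON object that holds its "api" and its "payload", one argument or row to a line. carry_out: Moves the arm, as the interface text tells. Its arguments: {"type":"object","properties":{"series":{"type":"array","items":{"type":"array","items":{"type":"number","minimum":-1,"maximum":1}}},"fingers":{"type":"number"}},"required":["series"]}

```bash
ls; mkdir -p pics; cat > h.py <<'E'
import numpy as np,cv2
from cell import env
def ray(cam,uv):
    c=env.calibration(cam);K=np.array(c['K'],float);d=np.array(c['dist'],float);T=np.array(c['pose'],float)
    n=cv2.undistortPoints(np.array([[uv]],float),K,d)[0,0]
    v=T[:3,:3]@np.array([n[0],n[1],1]);return T[:3,3],v/np.linalg.norm(v)
def tri(obs):
    A=np.zeros((3,3));b=np.zeros(3);R=[ray(*o) for o in obs]
    for p,v in R:
        M=np.eye(3)-np.outer(v,v);A+=M;b+=M@p
    X=np.linalg.solve(A,b);return X,[np.linalg.norm((np.eye(3)-np.outer(v,v))@(X-p)) for p,v in R]
def onz(cam,uv,z):
    p,v=ray(cam,uv);return p+v*(z-p[2])/v[2]
def proj(cam,X):
    c=env.calibration(cam);T=np.linalg.inv(np.array(c['pose'],float))
    return cv2.projectPoints(np.array(X,float).reshape(-1,1,3),cv2.Rodrigues(T[:3,:3])[0],T[:3,3],np.array(c['K'],float),np.array(c['dist'],float))[0].reshape(-1,2)
E
python3 - <<'E'
from h import *
for c in('side','top'):
    im=env.read_camera(c);cv2.imwrite(f'pics/{c}0.png',im[:,:,::-1])
    k=env.calibration(c);print(c,np.round(k['pose'],2).tolist(),np.round(k['K'],0).tolist())
    for l in('cover','cover_handle','cover_groove','cover_left','cover_right','roller_l','roller_r','bar_mid','extractor','seat'):
        print(l,[(round(r['conf'],2),[round(r['position'][1]*640,1),round(r['position'][0]*400,1)]) for r in env.look_for(c,l)])
print(env.state())
E
```

```text
pics
side [[-0.94, -0.17, 0.3, 68.27], [-0.35, 0.47, -0.81, 1427.66], [-0.0, -0.87, -0.5, 931.62], [0.0, 0.0, 0.0, 1.0]] [[512.0, 0.0, 312.0], [0.0, 512.0, 194.0], [0.0, 0.0, 1.0]]
cover [(0.9, [233.6, 325.2]), (0.74, [357.9, 263.7]), (0.74, [215.6, 268.1]), (0.65, [294.1, 232.3])]
cover_handle [(0.88, [294.6, 233.4]), (0.81, [359.6, 265.2]), (0.79, [215.6, 266.4]), (0.63, [233.2, 325.0]), (0.36, [328.6, 162.2])]
cover_groove [(0.85, [292.9, 234.8]), (0.81, [217.5, 265.0]), (0.72, [232.1, 323.2]), (0.68, [357.5, 262.1])]
cover_left [(0.8, [216.5, 264.8]), (0.75, [359.4, 264.3]), (0.72, [293.4, 234.2]), (0.57, [232.0, 323.7])]
cover_right [(0.83, [214.6, 268.1]), (0.78, [358.0, 263.3]), (0.77, [290.5, 234.2]), (0.63, [230.9, 322.7])]
roller_l []
roller_r []
bar_mid [(0.75, [329.8, 164.7])]
extractor [(0.84, [328.9, 171.4]), (0.71, [294.7, 233.2]), (0.45, [327.4, 160.6])]
seat [(0.64, [327.2, 162.4])]
top [[-0.01, -0.99, 0.13, 418.07], [-1.0, 0.01, -0.0, 86.76], [0.0, -0.13, -0.99, 1497.57], [0.0, 0.0, 0.0, 1.0]] [[394.0, 0.0, 311.0], [0.0, 394.0, 203.0], [0.0, 0.0, 1.0]]
cover [(0.93,
[... 684 characters left out ...]
, 202.8])]
{'t': 1.1, 'joints': array([-1.42159834e+00,  4.90920927e-01,  1.55890397e+00, -4.13968272e-05,
        1.09170119e+00, -1.05577848e-01]), 'qvel': array([-8.35441049e-04, -5.67530286e-05, -1.42619013e-04, -1.02715727e-03,
       -9.15977258e-04,  3.47953611e-04]), 'tau': array([ 8.35053870e-04, -6.12468266e+01, -2.58433396e+01,  6.93458808e-02,
        4.45198885e-02, -2.78383908e-05]), 'eef_pos': array([ 157.54563025, -604.8325754 ,  214.6465661 ]), 'tcp_rot': array([3.14153033e+00, 4.35474344e-05, 2.54794911e-01]), 'ft_force': array([-0.61052189,  0.26705433,  0.54394029]), 'moment': array([-0.01814544,  0.00724798,  0.01702729]), 'grip_force': 0.0, 'opening': 0.998284814832317}
```

View both.

View pics/side0.png

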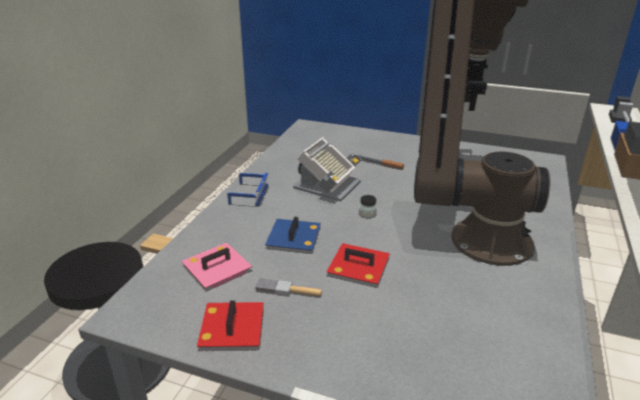

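View pics/top0.png

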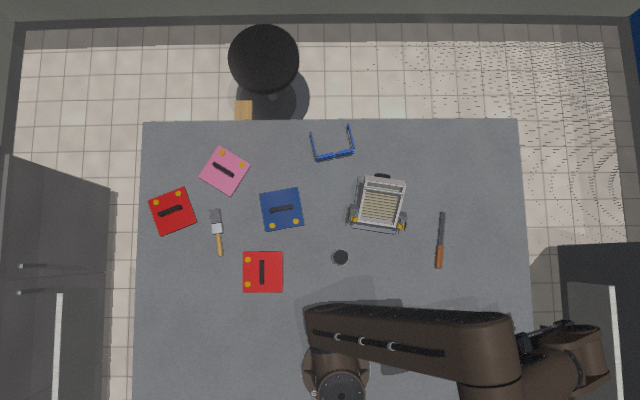

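```bash
python3 - <<'E'
from h import *
s=cv2.imread('pics/side0.png');t=cv2.imread('pics/top0.png')
def cr(im,cx,cy,w,h,k):return cv2.resize(im[cy-h:cy+h,cx-w:cx+w],None,fx=k,fy=k,interpolation=cv2.INTER_CUBIC)
a=np.hstack([cr(t,282,210,33,25,6),cr(t,380,205,33,25,6)]);b=np.hstack([cr(s,294,234,33,25,6),cr(s,328,168,33,25,6)])
cv2.imwrite('pics/m.png',np.vstack([a,b]))
for n,im in(('top',t),('side',s)):
    hsv=cv2.cvtColor(im,cv2.COLOR_BGR2HSV)
    m=((hsv[...,0]>15)&(hsv[...,0]<35)&(hsv[...,1]>110)&(hsv[...,2]>90)).astype(np.uint8)
    k,l,st,ce=cv2.connectedComponentsWithStats(m)
    print(n,[(np.round(c,1).tolist(),int(q[4])) for c,q in zip(ce[1:],st[1:]) if q[4]>2])
    m=((hsv[...,0]>100)&(hsv[...,0]<125)&(hsv[...,1]>100)).astype(np.uint8)
    k,l,st,ce=cv2.connectedComponentsWithStats(m)
    print([(np.round(c,1).tolist(),q.tolist()) for c,q in zip(ce[1:],st[1:]) if q[4]>200])
E
```

```text
top [([222.0, 152.0], 21), ([241.7, 164.0], 21), ([177.8, 193.1], 23), ([155.4, 202.0], 25), ([353.8, 218.5], 32), ([295.4, 221.0], 25), ([271.8, 225.1], 23), ([400.1, 225.6], 31), ([218.7, 243.6], 62), ([247.2, 259.3], 27), ([247.2, 283.7], 27)]
[([635.9, 36.6], [629, 9, 11, 75, 421]), ([337.5, 151.5], [316, 124, 39, 37, 223]), ([281.0, 208.1], [260, 187, 44, 45, 1291])]
side [([355.0, 160.0], 24), ([334.7, 178.1], 9), ([313.0, 226.8], 13), ([148.9, 241.0], 9), ([155.5, 239.0], 4), ([159.7, 241.7], 3), ([307.5, 242.7], 18), ([158.7, 245.7], 3), ([220.3, 248.4], 16), ([193.4, 259.6], 19), ([337.9, 269.5], 23), ([368.6, 276.4], 23), ([212.0, 310.0], 33), ([206.2, 335.9], 40)]
[([333.6, 62.0], [240, 0, 191, 135, 22931]), ([628.0, 60.8], [608, 0, 32, 104, 1463]), ([618.9, 129.6], [612, 120, 17, 26, 203]), ([291.9, 234.6], [266, 219, 54, 31, 1006])]
```

View pics/m.png

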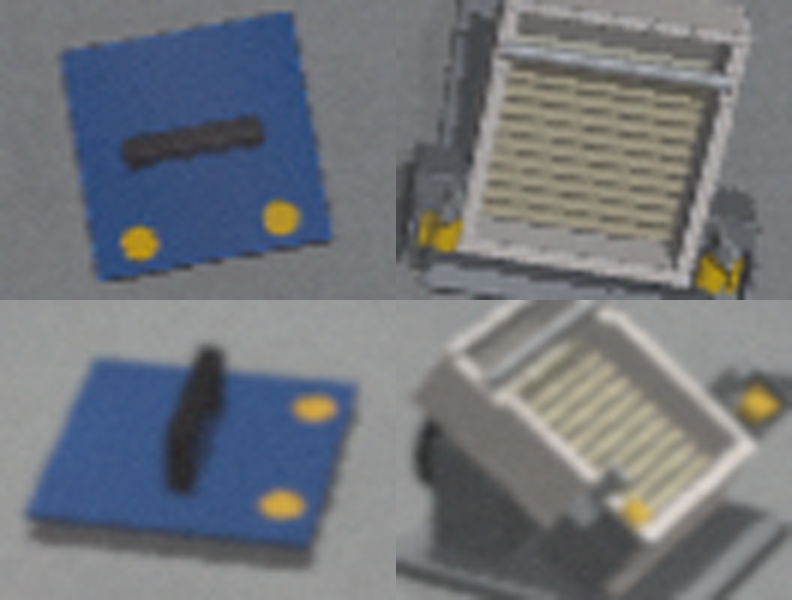

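Blue cover at top (281,209) / side (294,234): two yellow marks towards the robot, black handle. Others – pink (226,172), red (172,210), red (262,272) in top – are the wrong colour; blue is the one, and the enlarged crop confirms it. Extractor at top (380,205), rollers at (354,218) and (400,226), bar above, across (383,191).

```bash
cat > fit.py <<'E'
from h import *
from scipy.optimize import least_squares
def rz(a):return np.array([[np.cos(a),-np.sin(a),0],[np.sin(a),np.cos(a),0],[0,0,1]])
s35=np.radians(35)
S=np.array([[np.cos(s35),0,-np.sin(s35)],[0,1,0],[np.sin(s35),0,np.cos(s35)]])  # seat->extractor
def seat(p):return S@np.array(p,float)+[0,0,105]
def fit(obs,p0,free=True):
    def W(p,X):return rz(p[2])@np.array(X,float)+[p[0],p[1],p[3] if free else 0]
    def f(p):return np.concatenate([(proj(c,W(p,X))[0]-uv)*w for c,X,uv,w in obs])
    r=least_squares(f,p0,loss='soft_l1',x_scale=[10,10,.05,10]);return r.x,f(r.x).reshape(-1,2)
E
cat > a.py <<'E'
from fit import *
def px(u,v,o,off):return [o[0]+(u-off[0]+.5)/6-.5,o[1]+(v-off[1]+.5)/6-.5]
tc=lambda u,v:px(u,v,(249,185),(0,0));te=lambda u,v:px(u,v,(347,180),(396,0))
sc=lambda u,v:px(u,v,(261,209),(0,300));se=lambda u,v:px(u,v,(295,143),(396,300))
T,D='top','side'
cov=[(T,[74,75,17],tc(63,53),1),(T,[74,-75,17],tc(293,12),1),(T,[-74,-75,17],tc(330,240),1),(T,[-74,75,17],tc(100,281),1),
(T,[-55,45,17],[271.8,225.1],2),(T,[-55,-45,17],[295.4,221],2),
(D,[-74,-75,17],sc(355,383),1),(D,[-74,75,17],sc(308,548),1),(D,[74,75,17],sc(28,516),1),(D,[74,-75,17],sc(95,360),1),
(D,[-55,45,17],[307.5,242.7],2),(D,[-55,-45,17],[313,226.8],2)]
g=onz('top',[281,209],17)
for fr in(True,False):
    p,r=fit(cov,[g[0],g[1],0.15,0],fr);print('cover',np.round(p,3));
print(np.round(r,1).tolist())
ext=[(T,seat([63,62,-5]),te(502,48),1),(T,seat([63,-62,-5]),te(730,83),1),(T,seat([-74,72,0]),te(460,250),1),(T,seat([-74,-72,0]),te(690,285),1),
(T,seat([-55,81,11]),[353.8,218.5],1),(T,seat([-55,-81,11]),[400.1,225.6],1),
(D,seat([-74,72,0]),se(650,540),1),(D,seat([-74,-72,0]),se(755,440),1),(D,seat([63,62,-5]),se(490,375),1),
(D,seat([-55,81,11]),[334.7,178.1],.6),(D,seat([-55,-81,11]),[355,160],1)]
g=onz('top',[380,205],105)
for fr in(True,False):
    p,r=fit(ext,[g[0],g[1],-0.15,0],fr);print('ext',np.round(p,3))
print(np.round(r,1).tolist())
E
python3 a.py
```

```text
cover [ 5.90646e+02  1.93548e+02  1.68000e-01 -1.93800e+00]
cover [5.90278e+02 1.94254e+02 1.67000e-01 0.00000e+00]
[[-0.8, 0.0], [-0.3, -0.1], [0.4, 0.1], [-0.6, 0.3], [-0.2, 0.5], [-0.3, 0.2], [0.6, -0.3], [-0.1, -0.9], [-1.0, -0.8], [-0.2, -0.9], [0.0, -0.2], [-0.1, -0.5]]
ext [ 5.82678e+02 -1.65325e+02 -1.66000e-01  2.18000e+00]
ext [ 5.83060e+02 -1.66541e+02 -1.67000e-01  0.00000e+00]
[[2.4, 0.2], [-0.6, -0.2], [-0.5, 0.3], [0.2, 0.5], [1.5, -0.3], [-0.4, -0.6], [0.4, 0.1], [0.6, 0.6], [0.1, 0.4], [-0.5, 0.0], [-1.0, 0.3]]
```

```bash
cat >> fit.py <<'E'
EX=np.array([583,-166,0.]);EY=-0.167
def sw(p):return rz(EY)@seat(p)+EX
E
cat > ov.py <<'E'
from fit import *
def ov(im,cam,cx,cy,w,h,k,segs):
    o=cv2.resize(im[cy-h:cy+h,cx-w:cx+w],None,fx=k,fy=k,interpolation=cv2.INTER_CUBIC)
    for a,b,c in segs:
        P=[((proj(cam,sw(q))[0]-[cx-w,cy-h]+.5)*k-.5).astype(int).tolist() for q in(a,b)]
        cv2.line(o,P[0],P[1],c,1)
    return o
E
python3 - <<'E'
from ov import *
s=cv2.imread('pics/side0.png');t=cv2.imread('pics/top0.png')
R,G,B=(0,0,255),(0,255,0),(255,0,255)
segs=[([63,62,-5],[63,-62,-5],R)]+[([x,72,0],[x,-72,0],G) for x in(-74,-64,38,48)]+[([-74,y,0],[48,y,0],B) for y in(-72,72)]+[([-63,y,11],[-47,y,11],R) for y in(81,-81)]
cv2.imwrite('pics/o.png',np.hstack([ov(t,'top',380,203,25,30,8,segs),ov(s,'side',328,166,25,30,8,segs)]))
E
```

```text
(no output)
```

View pics/o.png

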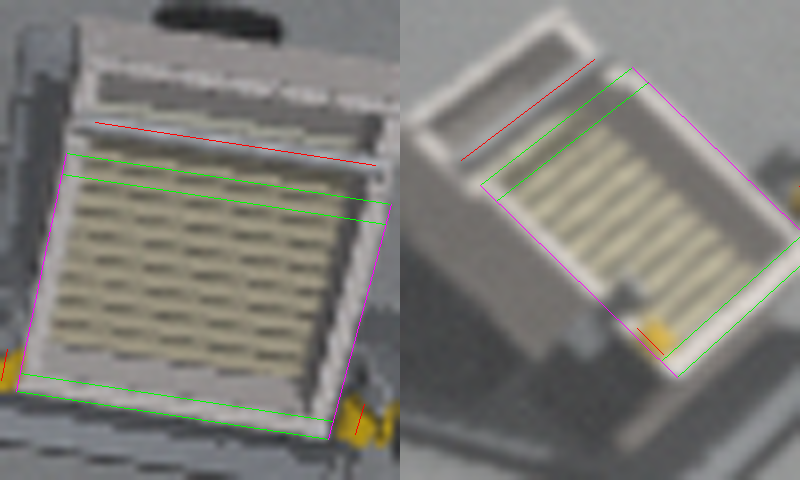

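Emit:
{"api": "carry_out", "payload": {
  "series": [
    [1, 1, 0, -0.83],
    [1, 1, 0, 0],
    [1, 1, 0, 0],
    [1, 1, 0, 0],
    [1, 1, 0, 0]
  ],
  "fingers": -1
}}

```text
t: 1.6
eef_pos: [335.4, -426.5, 214.8]
tcp_rot: [3.141, -0.0, 0.167]
ft_force: [0.5, -0.3, 0.4]
opening: 1.002
grip_force: 0.0
```

Overlay: the model matches the rim's lower edge (top 8x, (18,391)–(328,438)) and rollers; the bar is within about a pixel – I'll measure it by intensity profiles.

Emit:
{"api": "carry_out", "payload": {
  "series": [
    [0.36, 0.89, 0, 0],
    [0.36, 0.89, 0, 0],
    [0.36, 0.89, 0, 0],
    [0.36, 0.89, 0, 0],
    [0.36, 0.89, 0, 0]
  ]
}}

```text
t: 2.1
eef_pos: [424.7, -203.8, 214.9]
tcp_rot: [3.141, -0.0, 0.168]
ft_force: [0.6, -0.2, 0.2]
opening: 1.001
grip_force: 0.0
```

Emit:
{"api": "carry_out", "payload": {
  "series": [
    [0.36, 0.89, 0, 0],
    [0.36, 0.89, 0, 0],
    [0.36, 0.89, 0, 0],
    [0.36, 0.89, 0, 0],
    [0.36, 0.89, 0, 0]
  ]
}}

```text
t: 2.6
eef_pos: [514.8, 19.0, 214.9]
tcp_rot: [3.141, -0.001, 0.168]
ft_force: [0.4, -0.5, 0.7]
opening: 1.005
grip_force: 0.0
```

```bash
python3 - <<'E'
from fit import *
from scipy.ndimage import map_coordinates
for cam in('top','side'):
    g=cv2.cvtColor(cv2.imread(f'pics/{cam}0.png'),cv2.COLOR_BGR2GRAY).astype(float)
    def prof(xs,ys,z):
        out=[]
        for x in xs:
            P=proj(cam,[sw([x,y,z]) for y in ys]);out.append(map_coordinates(g,[P[:,1],P[:,0]],order=1).mean())
        return np.round(out).astype(int).tolist()
    xs=np.arange(49,78,2)
    print(cam,'bar x49..77 yL',prof(xs,np.arange(15,50,2),-5),'yR',prof(xs,np.arange(-50,-15,2),-5))
    xs=np.arange(-86,-55,2)
    print('front -86..-56 L',prof(xs,np.arange(15,60,2),0),'R',prof(xs,np.arange(-60,-15,2),0))
    ys=np.arange(60,85,2)
    print('sideL 60..84',[prof([x],[y],0)[0] for x in[0] for y in ys] and [int(np.mean([prof([x],[y],0)[0] for x in range(-20,40,5)])) for y in ys])
    print('sideR',[int(np.mean([prof([x],[-y],0)[0] for x in range(-20,40,5)])) for y in ys])
E
```

```text
top bar x49..77 yL [123, 101, 90, 88, 94, 112, 136, 152, 150, 141, 142, 147, 139, 120, 108] yR [123, 101, 89, 87, 93, 112, 135, 150, 150, 138, 135, 140, 133, 113, 103]
front -86..-56 L [119, 102, 88, 81, 80, 88, 115, 148, 164, 166, 163, 155, 146, 144, 145, 146] R [116, 106, 90, 78, 74, 82, 110, 144, 162, 166, 163, 153, 142, 139, 139, 138]
sideL 60..84 [133, 139, 149, 161, 163, 156, 138, 106, 81, 77, 76, 75, 76]
sideR [102, 139, 160, 164, 160, 142, 122, 112, 109, 109, 109, 108, 108]
side bar x49..77 yL [164, 166, 156, 140, 127, 127, 139, 153, 158, 154, 146, 138, 133, 129, 124] yR [118, 117, 113, 110, 110, 119, 135, 150, 155, 149, 136, 124, 116, 113, 111]
front -86..-56 L [95, 106, 115, 122, 132, 151, 177, 198, 207, 205, 193, 181, 175, 176, 176, 170] R [152, 152, 151, 150, 153, 164, 183, 199, 206, 200, 185, 165, 148, 137, 132, 128]
sideL 60..84 [169, 178, 185, 190, 190, 184, 173, 159, 145, 132, 121, 117, 115]
sideR [163, 175, 184, 188, 187, 183, 177, 170, 164, 158, 154, 152, 151]
```

Emit:
{"api": "carry_out", "payload": {
  "series": [
    [0.38, 0.88, 0, 0],
    [0.38, 0.88, 0, 0],
    [0.38, 0.88, 0, 0],
    [0.37, 0.86, -0.2, 0],
    [0, 0, 0, 0]
  ]
}}

```text
t: 3.1
eef_pos: [590.5, 196.3, 203.1]
tcp_rot: [-3.141, 0.001, 0.172]
ft_force: [-1.3, -0.3, 0.0]
opening: 1.0
grip_force: 0.0
```

```bash
sed -i 's/-166,0/-165,0/' fit.py; python3 - <<'E'
from fit import *
from scipy.ndimage import map_coordinates
C=np.array([590.4,194,0]);y=0.167
for cam in('top','side'):
    g=cv2.imread(f'pics/{cam}0.png').astype(float);g=g[...,0]-g[...,2]
    def v(pts):
        P=proj(cam,[rz(y)@np.array(p)+C for p in pts]);return map_coordinates(g,[P[:,1],P[:,0]],order=1).mean()
    for n,f in(('x+',lambda s,k:[s*(74+k),0,17]),('y',None)):
        for sg in(1,-1):
            for half in(1,-1):
                out=[]
                ks=np.arange(-12,13,1.)
                for k in ks:
                    q=np.arange(15,40,3)*half
                    if n=='x+':out.append(v([[sg*(74+k),t,17] for t in q]))
                    else:out.append(v([[t,sg*(75+k),17] for t in q]))
                out=np.array(out);m=(out[:4].mean()+out[-4:].mean())/2
                i=np.where((out[:-1]-m)*(out[1:]-m)<=0)[0][0];print(cam,n,sg,half,round(ks[i]+(out[i]-m)/(out[i]-out[i+1]),1))
print(env.state()['eef_pos'])
E
```

```text
top x+ 1 1 0.4
top x+ 1 -1 0.4
top x+ -1 1 -0.5
top x+ -1 -1 -0.6
top y 1 1 -0.9
top y 1 -1 -0.8
top y -1 1 -0.4
top y -1 -1 -0.2
side x+ 1 1 -1.6
side x+ 1 -1 -1.3
side x+ -1 1 1.8
side x+ -1 -1 2.2
side y 1 1 3.6
side y 1 -1 3.4
side y -1 1 -3.0
side y -1 -1 -2.8
[590.53345736 196.26892002 203.0723216 ]
```

Emit:
{"api": "carry_out", "payload": {
  "series": [
    [0, -0.03, -0.9, 0],
    [0, 0, -0.9, 0],
    [0, 0, -0.8, 0],
    [0, 0, -0.3, 0],
    [0, 0, 0, 0]
  ]
}}

```text
t: 3.6
eef_pos: [589.2, 189.9, 58.3]
tcp_rot: [3.141, 0.003, 0.167]
ft_force: [1.0, -0.0, 0.1]
opening: 1.003
grip_force: 0.0
```

Emit:
{"api": "carry_out", "payload": {
  "series": [
    [0.02, 0.1, 0, 0],
    [0, 0, -0.2, 0],
    [0, 0, 0, 0],
    [0, 0, 0, 0],
    [0, 0, 0, 0]
  ]
}}

```text
t: 4.1
eef_pos: [591.0, 195.5, 50.2]
tcp_rot: [3.142, -0.001, 0.168]
ft_force: [-0.1, 0.4, -0.4]
opening: 1.006
grip_force: 0.0
```

```bash
python3 - <<'E'
from h import *
s=env.read_camera('side')[:,:,::-1];t=env.read_camera('top')[:,:,::-1]
def cr(im,cx,cy,w,h,k):return cv2.resize(im[cy-h:cy+h,cx-w:cx+w],None,fx=k,fy=k,interpolation=cv2.INTER_CUBIC)
cv2.imwrite('pics/g.png',np.hstack([cr(t,280,208,28,34,7),cr(s,294,225,28,34,7)]))
s=env.state();print(s['eef_pos'],s['tcp_rot'],s['t'])
E
```

```text
[590.9759632  195.44478607  50.03619573] [ 3.14153913e+00 -5.37594490e-04  1.67808082e-01] 4.2
```

View pics/g.png

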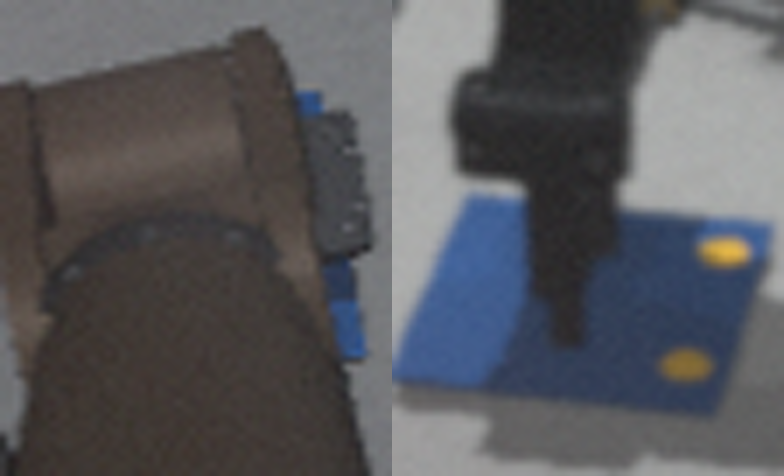

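The near finger stands at the handle's +y end in the side crop (568,320); no contact force at z = 50, below the handle's top, so the fingers straddle it.

Emit:
{"api": "carry_out", "payload": {
  "series": [
    [0, 0, -0.16, 0],
    [0, 0, -0.15, 0],
    [0, 0, -0.15, 0],
    [0, 0, 0, 0],
    [0, 0, 0, 0]
  ]
}}

```text
t: 4.7
eef_pos: [590.7, 195.4, 26.2]
tcp_rot: [3.141, 0.001, 0.168]
ft_force: [0.7, -0.0, 0.7]
opening: 1.001
grip_force: 0.0
```

Emit:
{"api": "carry_out", "payload": {
  "series": [
    [0, 0, 0, 0],
    [0, 0, 0, 0],
    [0, 0, 0, 0],
    [0, 0, 0, 0],
    [0, 0, 0, 0]
  ],
  "fingers": 1
}}

```text
t: 5.2
eef_pos: [590.9, 195.4, 26.9]
tcp_rot: [3.142, -0.0, 0.168]
ft_force: [0.5, -1.4, 2.0]
opening: 0.905
grip_force: 30.0
```

Emit:
{"api": "carry_out", "payload": {
  "series": [
    [0, 0, 0.1, 0],
    [0, 0, 0.2, 0],
    [0, 0, 0.4, 0],
    [0, 0, 0.6, 0],
    [0, 0, 0.8, 0]
  ]
}}

```text
t: 5.7
eef_pos: [590.0, 195.3, 132.1]
tcp_rot: [3.141, 0.003, 0.168]
ft_force: [0.7, -0.8, -3.3]
opening: 0.904
grip_force: 30.0
```

```bash
python3 - <<'E'
from fit import *
def loc(X):return S.T@(rz(-EY)@(X-EX)-[0,0,105])
for a,b in(((85,55),(8,115)),((400,98),(160,12)),((95,75),(30,122))):
    X,e=tri([('top',(355+a[0]/8,173+a[1]/8)),('side',(303+b[0]/8,136+b[1]/8))]);print(np.round(loc(X)),np.round(e,1))
from scipy.ndimage import map_coordinates
# profile of side walls top & rim strips, both cams: mean grey along seat x for y bands
for cam in('top','side'):
    g=cv2.cvtColor(cv2.imread(f'pics/{cam}0.png'),cv2.COLOR_BGR2GRAY).astype(float)
    for y in(67,-67,0):
        P=proj(cam,[sw([x,y,0]) for x in range(30,130,4)]);print(cam,y,'x30..126 z0',map_coordinates(g,[P[:,1],P[:,0]],order=1).astype(int).tolist())
E
```

```text
[92. 69. -2.] [1.3 1.3]
[ 91. -70.  -7.] [3.2 3.2]
[84. 63. -2.] [1.6 1.6]
top 67 x30..126 z0 [164, 163, 163, 161, 158, 150, 154, 129, 124, 140, 146, 161, 163, 165, 164, 150, 157, 142, 147, 146, 137, 133, 121, 120, 119]
top -67 x30..126 z0 [162, 164, 164, 164, 162, 149, 154, 135, 142, 162, 153, 162, 164, 162, 160, 149, 165, 144, 146, 131, 121, 120, 119, 122, 123]
top 0 x30..126 z0 [138, 124, 135, 129, 121, 138, 107, 89, 119, 151, 143, 142, 116, 104, 107, 140, 164, 143, 142, 142, 137, 107, 41, 43, 63]
side 67 x30..126 z0 [186, 190, 183, 180, 184, 181, 148, 122, 137, 155, 156, 153, 148, 143, 154, 187, 169, 153, 149, 148, 148, 150, 150, 148, 149]
side -67 x30..126 z0 [193, 190, 190, 191, 187, 173, 160, 144, 157, 165, 168, 168, 171, 170, 170, 177, 164, 154, 150, 148, 149, 149, 149, 149, 150]
side 0 x30..126 z0 [147, 150, 125, 119, 139, 160, 134, 125, 146, 150, 133, 122, 112, 108, 141, 177, 167, 151, 148, 148, 149, 149, 150, 148, 148]
```

Emit:
{"api": "carry_out", "payload": {
  "series": [
    [0, 0, 0.7, 0],
    [0, -0.3, 0.5, -0.2],
    [0, -0.6, 0.2, -0.4],
    [-0.04, -0.7, 0, -0.4],
    [-0.04, -0.8, 0, -0.4]
  ]
}}

```text
t: 6.2
eef_pos: [586.4, 74.9, 202.8]
tcp_rot: [-3.142, -0.001, 0.021]
ft_force: [0.8, 0.2, -2.3]
opening: 0.905
grip_force: 30.0
```

Emit:
{"api": "carry_out", "payload": {
  "series": [
    [-0.04, -0.8, 0, -0.4],
    [-0.04, -0.8, 0, -0.4],
    [-0.04, -0.8, 0, -0.4],
    [-0.04, -0.8, 0, -0.4],
    [-0.04, -0.7, 0, -0.2]
  ]
}}

```text
t: 6.7
eef_pos: [576.3, -121.4, 202.4]
tcp_rot: [3.141, -0.0, -0.169]
ft_force: [1.2, 0.5, -3.3]
opening: 0.905
grip_force: 30.0
```

Emit:
{"api": "carry_out", "payload": {
  "series": [
    [-0.03, -0.5, 0, 0],
    [0, -0.38, 0, 0],
    [0, 0, 0, 0],
    [0, 0, 0, 0],
    [0, 0, 0, 0]
  ]
}}

```text
t: 7.2
eef_pos: [575.4, -162.5, 201.8]
tcp_rot: [-3.141, 0.0, -0.166]
ft_force: [0.1, 1.1, -2.9]
opening: 0.899
grip_force: 30.0
```

```bash
python3 - <<'E'
from h import *
s=env.read_camera('side')[:,:,::-1];t=env.read_camera('top')[:,:,::-1]
cv2.imwrite('pics/s1.png',s);cv2.imwrite('pics/t1.png',t)
def cr(im,cx,cy,w,h,k):return cv2.resize(im[cy-h:cy+h,cx-w:cx+w],None,fx=k,fy=k,interpolation=cv2.INTER_CUBIC)
cv2.imwrite('pics/h.png',np.hstack([cr(t,380,205,33,38,6),cr(s,325,155,33,38,6)]))
s=env.state();print(s['eef_pos'],s['tcp_rot'],s['t'],s['ft_force'])
E
```

```text
[ 575.44176787 -162.518325    201.7754013 ] [-3.14157264e+00  6.59464635e-05 -1.65883799e-01] 7.3 [ 0.39011661  0.81280092 -2.37477463]
```

View pics/h.png

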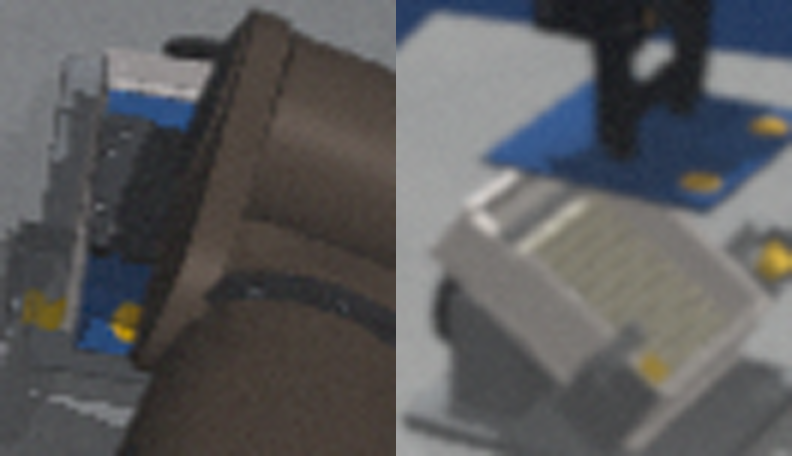

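Held cover hangs level over the box: side marks (770,125),(700,182), corners (485,158),(705,210); top mark (125,322).

```bash
python3 - <<'E'
from fit import *
te=lambda u,v:[347+(u+.5)/6-.5,167+(v+.5)/6-.5]
se=lambda u,v:[292+(u-396+.5)/6-.5,117+(v+.5)/6-.5]
for n in('t1','s1'):
    hsv=cv2.cvtColor(cv2.imread(f'pics/{n}.png'),cv2.COLOR_BGR2HSV)
    m=((hsv[...,0]>15)&(hsv[...,0]<35)&(hsv[...,1]>110)&(hsv[...,2]>70)).astype(np.uint8)
    k,l,st,ce=cv2.connectedComponentsWithStats(m)
    print(n,[(np.round(c,1).tolist(),int(q[4])) for c,q in zip(ce[1:],st[1:]) if q[4]>4 and 290<c[0]<420 and 120<c[1]<240])
obs=[('side',[-55,45,17],se(700,182),2),('side',[-55,-45,17],se(770,125),2),('side',[74,75,17],se(485,158),1),('side',[-74,75,17],se(705,210),1),
('top',[74,75,17],te(107,92),1),('top',[-55,45,17],te(127,322),1.5),('top',[-74,75,17],te(78,345),1)]
T=np.array([575.4,-162.5,201.8]);Y=-.166
def R(p):c,s=np.cos(p),np.sin(p);return np.array([[c,0,s],[0,1,0],[-s,0,c]])
def f(p):return np.concatenate([(proj(c,rz(Y)@(R(p[3])@np.array(X,float)+[p[0],p[1],p[2]])+T)[0]-uv)*w for c,X,uv,w in obs])
r=least_squares(f,[0,0,-27,0],loss='soft_l1',x_scale=[5,5,5,.05]);print(np.round(r.x,3));print(np.round(r.fun.reshape(-1,2) if 0 else f(r.x).reshape(-1,2),1).tolist())
r=f([0,0,-27,0]).reshape(-1,2);print(np.round(r,1).tolist())
E
```

```text
t1 [([353.9, 218.5], 30), ([367.7, 220.4], 23)]
s1 [([353.8, 137.6], 9), ([342.3, 146.6], 7), ([355.0, 159.8], 25), ([334.5, 178.0], 10)]
[-1.5510e+00  4.7700e-01 -2.7366e+01  1.9000e-02]
[[0.1, -0.1], [-0.4, 0.3], [-1.0, 0.1], [0.2, -0.4], [0.1, -0.4], [0.8, 0.4], [-1.0, 0.7]]
[[-0.4, -0.0], [-0.9, 0.4], [-1.2, -0.5], [-0.0, -0.3], [0.3, -0.8], [1.0, -0.1], [-0.8, 0.4]]
```

Emit:
{"api": "carry_out", "payload": {
  "series": [
    [0.01, -0.02, -0.2, 0],
    [0, 0, -0.2, 0],
    [0, 0, -0.2, 0],
    [0, 0, 0, 0],
    [0, 0, 0, 0]
  ]
}}

```text
t: 7.8
eef_pos: [575.8, -164.5, 171.2]
tcp_rot: [-3.142, 0.001, -0.167]
ft_force: [-0.8, 0.0, -2.6]
opening: 0.902
grip_force: 30.0
```

Emit:
{"api": "carry_out", "payload": {
  "series": [
    [0, 0, -0.04, 0],
    [0, 0, -0.04, 0],
    [0, 0, -0.04, 0],
    [0, 0, 0, 0],
    [0, 0, 0, 0]
  ]
}}

```text
t: 8.3
eef_pos: [575.9, -164.5, 165.7]
tcp_rot: [3.141, -0.0, -0.167]
ft_force: [-1.2, 0.2, -2.8]
opening: 0.899
grip_force: 30.0
```

Emit:
{"api": "carry_out", "payload": {
  "series": [
    [0, 0, -0.04, 0],
    [0, 0, -0.03, 0],
    [0, 0, -0.03, 0],
    [0, 0, 0, 0],
    [0, 0, 0, 0]
  ]
}}

```text
t: 8.8
eef_pos: [575.8, -164.6, 160.6]
tcp_rot: [3.142, 0.0, -0.167]
ft_force: [-0.2, 0.3, -2.4]
opening: 0.901
grip_force: 30.0
```

Emit:
{"api": "carry_out", "payload": {
  "series": [
    [0, 0, -0.03, 0],
    [0, 0, -0.03, 0],
    [0, 0, 0, 0],
    [0, 0, 0, 0],
    [0, 0, 0, 0]
  ]
}}

```text
t: 9.3
eef_pos: [575.8, -164.6, 157.9]
tcp_rot: [3.141, -0.0, -0.167]
ft_force: [-2.8, 0.7, 2.8]
opening: 0.901
grip_force: 30.0
```

Emit:
{"api": "carry_out", "payload": {
  "series": [
    [-0.03, 0.005, 0, 0],
    [-0.03, 0.005, 0, 0],
    [-0.02, 0.005, 0, 0],
    [0, 0, 0, 0],
    [0, 0, 0, 0]
  ]
}}

```text
t: 9.8
eef_pos: [572.1, -163.8, 157.6]
tcp_rot: [3.141, -0.0, -0.167]
ft_force: [2.4, 0.0, -3.7]
opening: 0.902
grip_force: 30.0
```

Emit:
{"api": "carry_out", "payload": {
  "series": [
    [-0.03, 0.005, -0.056, 0],
    [-0.03, 0.005, -0.056, 0],
    [-0.027, 0.005, -0.059, 0],
    [-0.027, 0.005, -0.059, 0],
    [0, 0, 0, 0]
  ]
}}

```text
t: 10.3
eef_pos: [565.9, -162.8, 145.9]
tcp_rot: [3.141, 0.0, -0.167]
ft_force: [2.5, -1.4, 0.6]
opening: 0.899
grip_force: 30.0
```

Emit:
{"api": "carry_out", "payload": {
  "series": [
    [-0.02, 0.004, -0.061, 0],
    [-0.02, 0.004, -0.061, 0],
    [-0.015, 0.003, -0.062, 0],
    [-0.015, 0.003, -0.062, 0],
    [0, 0, 0, 0]
  ]
}}

```text
t: 10.8
eef_pos: [562.1, -161.9, 133.2]
tcp_rot: [-3.141, 0.002, -0.167]
ft_force: [-1.0, 0.4, 1.0]
opening: 0.904
grip_force: 30.0
```

```bash
python3 - <<'E'
from h import *
s=env.read_camera('side')[:,:,::-1];t=env.read_camera('top')[:,:,::-1]
def cr(im,cx,cy,w,h,k):return cv2.resize(im[cy-h:cy+h,cx-w:cx+w],None,fx=k,fy=k,interpolation=cv2.INTER_CUBIC)
cv2.imwrite('pics/k.png',np.hstack([cr(t,375,205,33,38,6),cr(s,325,160,33,38,6)]))
s=env.state();print(s['eef_pos'],s['t'],s['ft_force'],s['moment'])
E
```

```text
[ 562.09757695 -161.89574277  133.41648012] 10.9 [-0.84770054 -0.77800985 -1.24087506] [ 0.00387681  0.13623725 -0.06496953]
```

View pics/k.png

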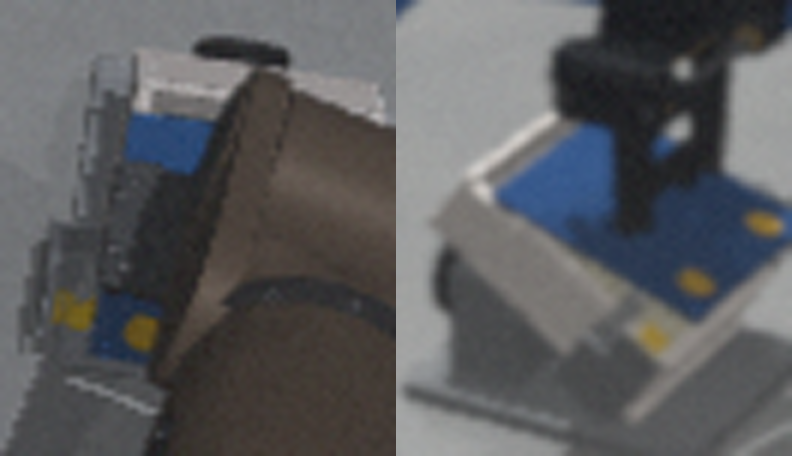

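Upper edge sits in the groove at the bar (side (500,190)), lower edge still above the near roller (655,335); it is pivoting on the bar as wanted.

Emit:
{"api": "carry_out", "payload": {
  "series": [
    [-0.01, 0.002, -0.05, 0],
    [-0.01, 0.002, -0.05, 0],
    [-0.005, 0.001, -0.04, 0],
    [0, 0, 0, 0],
    [0, 0, 0, 0]
  ]
}}

```text
t: 11.4
eef_pos: [561.4, -161.8, 126.7]
tcp_rot: [3.142, 0.0, -0.167]
ft_force: [-0.8, 1.1, 0.7]
opening: 0.899
grip_force: 30.0
```

Emit:
{"api": "carry_out", "payload": {
  "series": [
    [0, 0, -0.03, 0],
    [0, 0, -0.02, 0],
    [0, 0, 0, 0],
    [0, 0, 0, 0],
    [0, 0, 0, 0]
  ]
}}

```text
t: 11.9
eef_pos: [561.3, -161.8, 124.4]
tcp_rot: [-3.142, 0.0, -0.167]
ft_force: [-1.9, 1.6, 3.4]
opening: 0.9
grip_force: 30.0
```

Roller contact at the expected height; let go.

Emit:
{"api": "carry_out", "payload": {
  "series": [
    [0, 0, 0, 0],
    [0, 0, 0, 0],
    [0, 0, 0, 0],
    [0, 0, 0, 0],
    [0, 0, 0, 0]
  ],
  "fingers": -1
}}

```text
t: 12.4
eef_pos: [561.4, -161.9, 124.3]
tcp_rot: [3.141, 0.0, -0.167]
ft_force: [-0.9, 0.9, -0.0]
opening: 1.001
grip_force: 0.0
```

Emit:
{"api": "carry_out", "payload": {
  "series": [
    [0, 0, 0.1, 0],
    [0, 0, 0.2, 0],
    [0, 0, 0.5, 0],
    [0, 0, 0.6, 0],
    [0, 0, 0.4, 0]
  ]
}}

```text
t: 12.9
eef_pos: [561.8, -162.0, 217.2]
tcp_rot: [3.141, -0.002, -0.167]
ft_force: [-0.0, -1.0, 0.6]
opening: 0.999
grip_force: 0.0
```

Emit:
{"api": "carry_out", "payload": {
  "series": [
    [-0.4, 0.07, 0, 0],
    [-0.42, 0.08, -0.3, 0],
    [0, 0, -0.5, 0],
    [0, 0, -0.4, 0],
    [0, 0, 0, 0]
  ],
  "fingers": -0.68
}}

```text
t: 13.4
eef_pos: [519.5, -154.0, 153.3]
tcp_rot: [-3.141, 0.003, -0.167]
ft_force: [-0.5, -0.6, 0.4]
opening: 0.839
grip_force: 0.0
```

```bash
python3 - <<'E'
from h import *
s=env.read_camera('side')[:,:,::-1];t=env.read_camera('top')[:,:,::-1]
def cr(im,cx,cy,w,h,k):return cv2.resize(im[cy-h:cy+h,cx-w:cx+w],None,fx=k,fy=k,interpolation=cv2.INTER_CUBIC)
cv2.imwrite('pics/p.png',np.hstack([cr(t,375,205,33,38,6),cr(s,325,160,33,38,6)]))
s=env.state();print(s['eef_pos'],s['t'],s['ft_force'],s['opening'])
E
```

```text
[ 520.71794636 -154.49581253  155.26864342] 13.5 [-0.97941791  0.65189234 -0.56753103] 0.842728249647246
```

View pics/p.png

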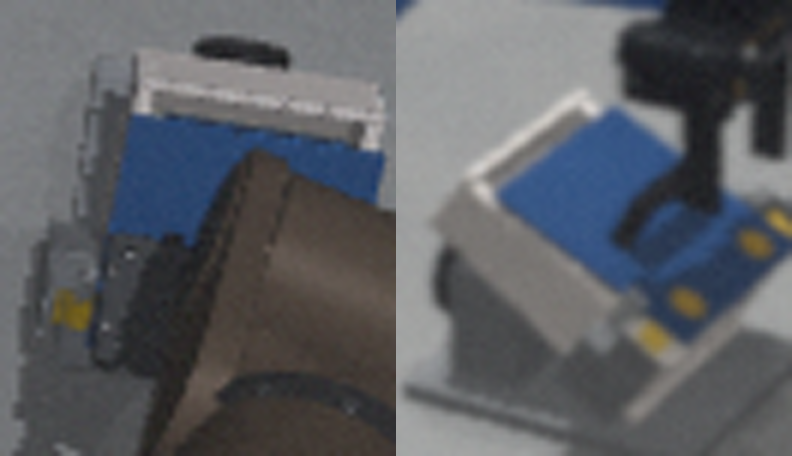

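Cover hangs on the bar (top (130,120)–(380,150)) with its lower corners on the rollers (side (655,335), (780,220)), marks at (688,303),(757,243). Now press.

Emit:
{"api": "carry_out", "payload": {
  "series": [
    [0, 0, -0.5, 0],
    [0, 0, -0.4, 0],
    [0, 0, -0.16, 0],
    [0, 0, 0, 0],
    [0, 0, 0, 0]
  ]
}}

```text
t: 14.0
eef_pos: [521.0, -154.6, 102.5]
tcp_rot: [3.141, -0.001, -0.167]
ft_force: [-0.4, -0.5, 0.4]
opening: 0.837
grip_force: 0.0
```

Emit:
{"api": "carry_out", "payload": {
  "series": [
    [0, 0, -0.04, 0],
    [0, 0, -0.03, 0],
    [0, 0, -0.03, 0],
    [0, 0, 0, 0],
    [0, 0, 0, 0]
  ]
}}

```text
t: 14.5
eef_pos: [520.4, -154.4, 96.4]
tcp_rot: [3.142, 0.0, -0.167]
ft_force: [0.3, -0.2, -0.5]
opening: 0.844
grip_force: 0.0
```

Now move along the seat normal (x +0.57, z −0.82) in 1 mm steps.

Emit:
{"api": "carry_out", "payload": {
  "series": [
    [0.01, -0.002, -0.016, 0],
    [0.01, -0.002, -0.016, 0],
    [0.01, -0.002, -0.016, 0],
    [0.01, -0.002, -0.016, 0],
    [0, 0, 0, 0]
  ]
}}

```text
t: 15.0
eef_pos: [522.1, -154.6, 93.4]
tcp_rot: [3.142, 0.001, -0.167]
ft_force: [-4.5, 1.4, 7.7]
opening: 0.843
grip_force: 4.3
```

Emit:
{"api": "carry_out", "payload": {
  "series": [
    [0.01, -0.002, -0.016, 0],
    [0.01, -0.002, -0.016, 0],
    [0.01, -0.002, -0.016, 0],
    [0.01, -0.002, -0.016, 0],
    [0, 0, 0, 0]
  ]
}}

```text
t: 15.5
eef_pos: [524.4, -155.1, 90.0]
tcp_rot: [3.142, 0.0, -0.167]
ft_force: [-1.1, 1.7, 2.8]
opening: 0.841
grip_force: 1.1
```

Emit:
{"api": "carry_out", "payload": {
  "series": [
    [0.01, -0.002, -0.016, 0],
    [0.01, -0.002, -0.016, 0],
    [0.01, -0.002, -0.016, 0],
    [0.01, -0.002, -0.016, 0],
    [0, 0, 0, 0]
  ]
}}

```text
t: 16.0
eef_pos: [526.5, -155.6, 86.6]
tcp_rot: [3.141, 0.0, -0.167]
ft_force: [-0.1, -0.0, 0.6]
opening: 0.839
grip_force: 0.0
```

Emit:
{"api": "carry_out", "payload": {
  "series": [
    [0.01, -0.002, -0.016, 0],
    [0.01, -0.002, -0.016, 0],
    [0.01, -0.002, -0.016, 0],
    [0.01, -0.002, -0.016, 0],
    [0, 0, 0, 0]
  ]
}}

```text
t: 16.5
eef_pos: [528.4, -156.0, 83.4]
tcp_rot: [3.142, 0.0, -0.167]
ft_force: [-0.3, 0.8, 0.0]
opening: 0.838
grip_force: 0.0
```

Emit:
{"api": "carry_out", "payload": {
  "series": [
    [0.01, -0.002, -0.016, 0],
    [0.01, -0.002, -0.016, 0],
    [0.01, -0.002, -0.016, 0],
    [0.01, -0.002, -0.016, 0],
    [0, 0, 0, 0]
  ]
}}

```text
t: 17.0
eef_pos: [530.0, -156.3, 80.9]
tcp_rot: [3.141, 0.001, -0.167]
ft_force: [-5.4, 0.7, 11.6]
opening: 0.841
grip_force: 5.9
```

Emit:
{"api": "carry_out", "payload": {
  "series": [
    [0.01, -0.002, -0.016, 0],
    [0.005, -0.001, -0.01, 0],
    [0, 0, 0, 0],
    [0, 0, 0, 0],
    [0, 0, 0, 0]
  ]
}}

```text
t: 17.5
eef_pos: [530.2, -156.3, 80.5]
tcp_rot: [3.141, 0.001, -0.167]
ft_force: [-10.6, 2.5, 24.2]
opening: 0.839
grip_force: 12.7
```

Stop at 80.5 mm, where the flush plate should be (80.6). Retract and look.

Emit:
{"api": "carry_out", "payload": {
  "series": [
    [-0.05, 0.01, 0.1, 0],
    [-0.1, 0.02, 0.5, 0],
    [-0.5, 0.1, 0.8, 0],
    [-0.8, 0.1, 0.5, 0],
    [-0.8, 0, 0.5, 0]
  ]
}}

```text
t: 18.0
eef_pos: [417.4, -144.5, 199.9]
tcp_rot: [3.141, -0.0, -0.166]
ft_force: [-0.1, -0.8, 0.7]
opening: 0.84
grip_force: 0.0
```

Emit:
{"api": "carry_out", "payload": {
  "series": [
    [0, -0.9, 0.2, 0],
    [0, -0.95, 0, 0],
    [0, -0.95, 0, 0],
    [0, -0.9, 0, 0],
    [0, -0.6, 0, 0]
  ]
}}

```text
t: 18.5
eef_pos: [418.2, -362.9, 209.0]
tcp_rot: [3.141, -0.0, -0.169]
ft_force: [-0.1, 1.5, 0.2]
opening: 0.84
grip_force: 0.0
```

```bash
python3 - <<'E'
from ov import *
s=env.read_camera('side')[:,:,::-1].copy();t=env.read_camera('top')[:,:,::-1].copy()
R=(0,0,255)
q=[[-74,75,5],[74,75,5],[74,-75,5],[-74,-75,5]]
segs=[(q[i],q[(i+1)%4],R) for i in range(4)]
a=np.hstack([ov(t,'top',378,203,33,25,6,[]),ov(s,'side',328,165,33,25,6,[])]);b=np.hstack([ov(t,'top',378,203,33,25,6,segs),ov(s,'side',328,165,33,25,6,segs)])
cv2.imwrite('pics/f.png',np.vstack([a,b]))
st=env.state();print(st['t'],st['eef_pos'],st['ft_force'])
E
```

```text
18.6 [ 418.29917303 -363.24174576  208.5507482 ] [-0.03957829  0.40615025  0.31020129]
```

View pics/f.png

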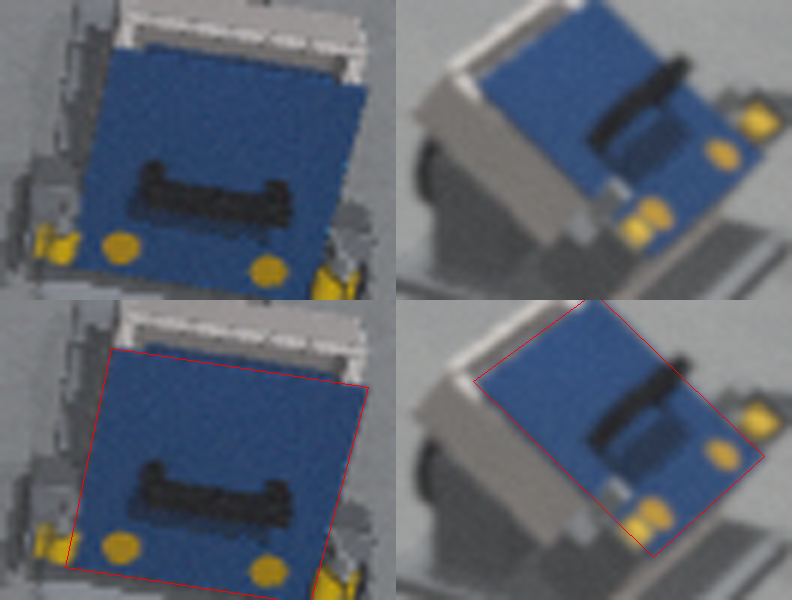

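The cover's outline matches the home outline in both views. The lower corners are at side (650,255) and (763,157), and both rollers lie over its edges. It is flush and the arm is clear, so I'm handing in.

```bash
python3 -c "
from cell import env
print(env.job_done())"
```

```text
the job is handed in; nothing more can be done
None
```

The blue cover is hung on the bar and pressed past both rollers, and it looks flush on the rim in both camera views. Peak pressing force was about 27 N, and I handed it in at about 18.6 s; the hand-in gave no verdict.

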